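# Clear the tea table sign and turn it to green

## Robot

A 6-joint arm with a two-finger parallel gripper is mounted at the origin on the work surface. World frame = base frame: x ahead of the robot, y to its left, z up, the work surface at z = 0. Lengths are in mm, angles in rad, forces in N, time in s.
With the tool pointing down it reaches from about 250 to 800 mm from the base axis. Payload 8.5 kg.
Tool frame: the origin (TCP) lies midway between the tips of the shut fingers; the grasp point (between the pads) lies 19 mm behind it; x points along the fingers, y is the direction in which the jaws open and shut, and the axes are right-handed (so a half turn about x gives the same grasp; the last joint's range is limited). The gripper opens to 85 mm and grips with 20 to 120 N. Pads are 22 mm wide; open, the fingers measure 114 mm over their backs; the gripper's body (76 mm by 85 mm) begins 54 mm behind the grasp point. The pads swing forward as they close: fully open they stand 13 mm farther back than shut.
Start: joints at [-1.342, 0.238, -0.013, 1.319, 0, 1.571], TCP at [119.063, -511.276, 231.276] pointing down, gripper open.
Joint ranges: [-2.66, 2.66], [-1.03, 1.9], [-1.14, 1.46], [-1.82, 2.27], [-1.45, 1.34], [-3.14, 3.14]. Speed limits (rad/s): [2.22, 2.22, 2.79, 3.14, 3.14, 3.14].

## Interface

Orientations are given as a rotation vector (axis times angle).
In Python, from workcell import robot, vision, workorder gives the robot as it stands.
- The arm moves only by the tool move_arm, never from a script. Its argument "increments" is a list of rows, each a list of 7 numbers: the finger opening in m, from 0 to 0.0854, then the shift along the world's x, y, z in m, then the turn, a rotation vector about the world's x, y, z in rad. In form: [[jaw, tx, ty, tz, ax, ay, az], ...]. A call has 1 to 8 rows; each row shifts and turns the commanded pose from where the row before left it; what a row does not reach is not made up. A row lasts 1/10 s, in which the tool goes at most 50 mm and 8.59 degrees, less where a joint would pass 70% of its speed; a pose out of reach is approached as far as the arm can. A call with a gripper value outside its range is refused whole. The fingers move at their own pace and stop on an object; "grip_force" is the grip in N (left out, the last holds). Time passes only in rows, so rows that do not move let the fingers close. It gives the time, the measured TCP pose, the force and the opening at its end, in the units of the state.
- robot.read_state(): the state, without advancing time (a new reading comes with each control period).
- vision.read_camera(name): name is "side" or "top" or "wrist"; returns a dict with "pixels" (384x512x3 uint8, blue, green, red), "K" (3x3 intrinsics, pixels), "extrinsics" (4x4, takes a point from camera to world coordinates). Camera axes: x right, y down, z forward; pixel columns grow to the right and rows downward; lengths in mm; the calibration is good to about 2 mm. A picture is of the moment at which its call begins. There is no depth.
- workorder.hand_in(): hands the job in, once; it reports no verdict.
The state is a dict: "clock": time; "qpos": joint angles; "qd": joint speeds; "tau": joint torques, N m; "eef_pos": TCP position; "tcp_rot": TCP orientation; "ft_force": force on the tool from outside, world axes, zero at the start; "torque": the same for the moment, N m; "gripper_width": finger opening in mm.
Only numpy, scipy, OpenCV 4.12 (cv2) and the standard library are available. Lean on these libraries where they do the work, as an engineer would, in place of code of your own. Each camera call takes 0.05 s, during which the arm holds its last target.

## Task

The tea break is over: the white mug and the amber sugar jar stand in the way of the revolving table sign. Set both gently, upright, on the blue tray beside the glass that is already there; only then, with nothing in its sweep, turn the sign half a turn on its stand so that its green face looks away from you, where the red one did, squarely in line with its foot. Do not let the sign knock against anything, and leave everything else where it stands.

Things in the scene. Friction and masses are not known exactly. Their poses are not given: they have to be found in the camera images.
- stand: foot of the revolving sign, fixed to the table: black bar 44 x 120 x 10 mm, with a steel pivot post (12 mm thick) in its middle. Origin: centre of the underside, on the vertical pivot axis. Its y axis runs along the bar, its x axis is the foot's front, which points roughly away from the robot.
- sign (a joint): turn of the sign panel about its vertical pivot, rad, positive counter-clockwise seen from above. At 0 the panel is in line with the foot and its red face looks along the stand's +x; at pi or -pi it is in line again with the green face there. It starts within 0.25 of 0, may turn either way (stops at 4 and -4), turns easily (about 0.03 N m of friction) and stays where it is left. No detent.
- sign_top (a point): point on the pivot axis at the top edge of the panel, 125 mm above the table; it turns with the panel: x is the normal of the red face, y runs along the panel. Panel: 160 mm wide (80 mm either side of the axis), 85 mm tall (its lower edge 40 mm above the table), 10 mm thick; one face red with a white bar, the other green with a white disc. The top edge is free, so the panel can be gripped across its thickness from above.
- mug_c (a point): white ceramic mug, empty and open, 64 mm across, 100 mm tall, wall 4 mm, about 0.25 kg; the point is on its axis 50 mm above its underside. Its handle sticks out along the mug's +y to 68 mm from the axis (10 mm thick, between 17 and 87 mm up). Stands close to one face of the sign, in the way of its sweep.
- jar_c (a point): amber sugar jar with a yellow lid, closed, round, 60 mm across up to 78 mm and 53 mm across the lid above that, 100 mm tall, about 0.28 kg; the point is on its axis 50 mm above its underside. Stands close to the other face of the sign, in the way of its sweep.
- tray: blue tray, fixed, 200 x 260 mm outside, rim 18 mm high, walls and floor 5 mm thick; left or right of the sign. Origin: centre of the underside; x along the short side, y along the long side.
- glass_c (a point): green tea glass standing on the tray, to be left there: 60 mm across, 85 mm tall; the point is on its axis 42.5 mm above its underside.
- shaker_c (a point): steel salt shaker, 36 mm across, 74 mm tall, near the sign but outside its sweep; point half-way up its axis. Leave alone.
- pepper_c (a point): black pepper shaker, 36 mm across, 74 mm tall, near the sign but outside its sweep; point half-way up its axis. Leave alone.
- teabox_c (a point): yellow tea box, 65 x 110 x 70 mm tall; point at its centre. Leave alone.
- tin_c (a point): white-topped can with a red band, 72 mm across, 75 mm tall; point half-way up its axis. Leave alone.
- bowl_c (a point): blue bowl, 110 mm across, 45 mm tall; point half-way up its axis. Leave alone.
- chocolates: purple open box of chocolates, fixed, 200 x 260 mm, 30 mm tall, on the other side of the sign from the tray. Origin: centre of the underside.
Mind the look-alikes: they are no part of the job. Leave any pink look-alike of the part that bears mug_c alone.

How it is judged:
By the outcome, as a careful person would: the job done as asked, in the order asked, and still so for the second after the job is handed in, with the robot touching nothing.
It also fails if it takes over 69 s, if anything falls off the work surface, if the arm or the gripper's body presses on something with over 40 N, if the wrist force passes 120 N, or if a joint passes its speed limit or range.

## Working session

There is one attempt and no reset: what is moved stays moved. The work goes in short steps, Python scripts to look and compute and a tool call to move; the robot and the scene stay as the last step left them, time stands still between calls to the robot, and variables do not carry over. Pictures are saved under pics/ and viewed, and the job is handed in when it is done.

Besides the shell and the picture viewer there is one more tool, called as name([rows], argument=value, ...), one row to a line, values as JSON. move_arm: Moves the arm, as the interface text tells. Its arguments: {"type":"object","properties":{"increments":{"type":"array"},"grip_force":{"type":"number"}},"required":["increments"]}

```bash
mkdir -p pics; ls; python3 - <<'E'
from workcell import robot, vision
import cv2
s=robot.read_state()
print(s)
for n in ["top","side","wrist"]:
    c=vision.read_camera(n)
    cv2.imwrite(f"pics/{n}0.png",c["pixels"]); print(n,c["K"].tolist(),c["extrinsics"].round(4).tolist())
E
```

```text
pics
{'clock': 0.0, 'qpos': array([-1.34201239e+00,  2.38796203e-01, -1.42700312e-02,  1.31917821e+00,
       -1.33352284e-06,  1.57078820e+00]), 'qd': array([-0.0012924 ,  0.00101703,  0.000489  , -0.00113357, -0.00057208,
       -0.00020327]), 'tau': array([ 2.01223486e-05, -5.38779151e+01,  3.46432972e+01,  1.87301851e-02,
        8.92392421e-06, -6.27469149e-06]), 'eef_pos': array([ 118.97222234, -510.91700088,  230.6633816 ]), 'tcp_rot': array([ 2.10070627,  0.2429075 , -2.10105861]), 'ft_force': array([-0.36418448,  0.8728069 ,  1.59880477]), 'torque': array([0.00546074, 0.01338059, 0.01102035]), 'gripper_width': 85.43900665326454}
top [[474.62636816592965, 0.0, 258.8461061108826], [0.0, 474.62636816592965, 196.2528317294018], [0.0, 0.0, 1.0]] [[0.0011, -0.9792, 0.2029, 283.0474], [-1.0, -0.0017, -0.0027, -22.8801], [0.003, -0.2029, -0.9792, 1425.6439], [0.0, 0.0, 0.0, 1.0]]
side [[430.6246378925643, 0.0, 257.2582588247958], [0.0, 430.6246378925643, 197.1549176339629], [0.0, 0.0, 1.0]] [[-0.9983, -0.0445, 0.037, 533.9829], [-0.0554, 0.5459, -0.836, 908.8934], [0.017, -0.8367, -0.5474, 685.4184], [0.0, 0.0, 0.0, 1.0]]
wrist [[277.0708436373695, 0.0, 258.02618662392706], [0.0, 277.0708436373695, 192.41607624730716], [0.0, 0.0, 1.0]] [[0.2267, -0.9391, -0.2581, 184.0916], [-0.974, -0.2192, -0.0579, -495.3252], [-0.0022, 0.2645, -0.9644, 372.4587], [0.0, 0.0, 0.0, 1.0]]
```

```bash
python3 - <<'E'
import cv2
for n in ["top","side"]:
    i=cv2.imread(f"pics/{n}0.png"); 
    cv2.imwrite(f"pics/{n}0b.png",cv2.resize(i,(800,600),interpolation=cv2.INTER_CUBIC))
E
```

```text
(no output)
```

View pics/top0b.png

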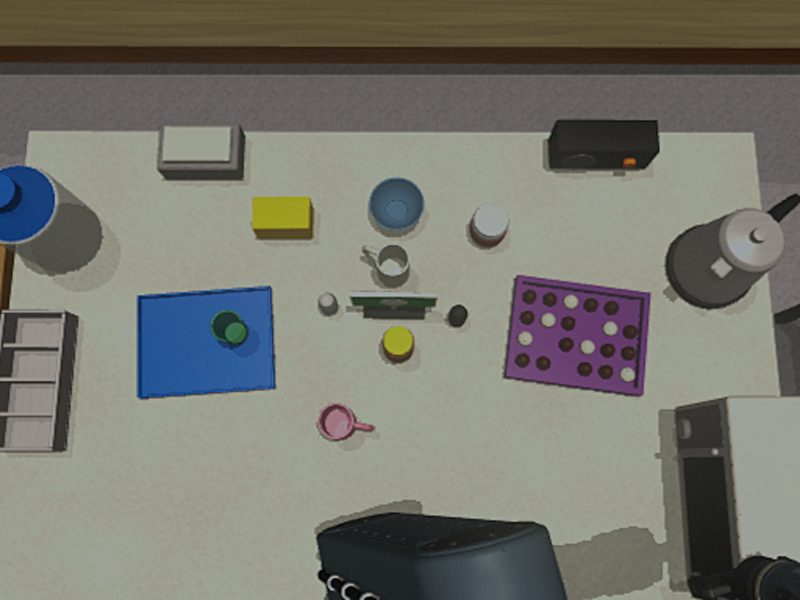

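View pics/side0b.png

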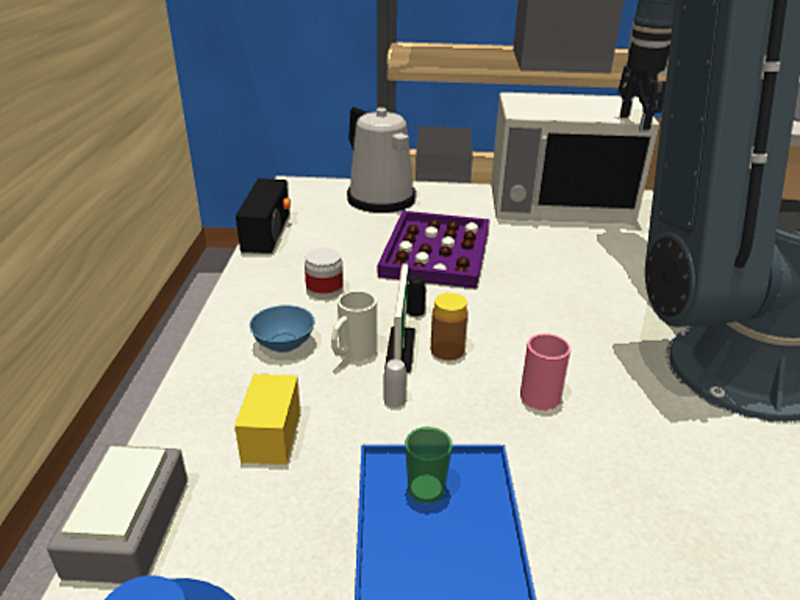

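The top view is up = +x and left = +y. The mug is at about (392,262), behind the sign. The sign is at (393,300), the jar at (398,343), the tray at (206,342) and the pink mug at (340,422). Next I'll take enlarged crops.

```bash
cat > h.py <<'E'
import numpy as np,cv2
from workcell import robot,vision
def ray(c,u,v):
    K=c["K"];E=c["extrinsics"]; d=E[:3,:3]@np.array([(u-K[0,2])/K[0,0],(v-K[1,2])/K[1,1],1]); return E[:3,3],d
def onz(c,u,v,z):
    o,d=ray(c,u,v); return (o+d*(z-o[2])/d[2])
def proj(c,p):
    E=c["extrinsics"]; q=E[:3,:3].T@(np.array(p,float)-E[:3,3]); q=c["K"]@q; return q[:2]/q[2]
def crop(img,u0,v0,w,h,s,name):
    o=cv2.resize(img[v0:v0+h,u0:u0+w],None,fx=s,fy=s,interpolation=cv2.INTER_CUBIC)
    for k in range(0,w,10):
        cv2.putText(o,str(u0+k),(k*s,9),0,.33,(255,0,255),1); cv2.line(o,(k*s,10),(k*s,14),(255,0,255),1)
    for k in range(10,h,10):
        cv2.putText(o,str(v0+k),(0,k*s+4),0,.33,(255,0,255),1)
    cv2.imwrite("pics/"+name,o)
E
python3 - <<'E'
from h import *
i=cv2.imread("pics/top0.png"); crop(i,195,145,110,95,6,"t1.png"); crop(i,80,175,110,90,6,"t2.png")
i=cv2.imread("pics/side0.png"); crop(i,190,160,120,110,6,"s1.png")
E
```

```text
(no output)
```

View pics/t1.png

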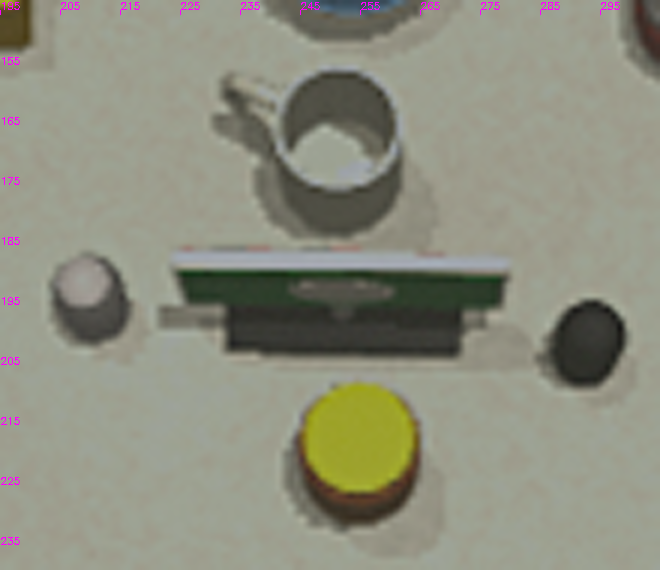

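View pics/t2.png

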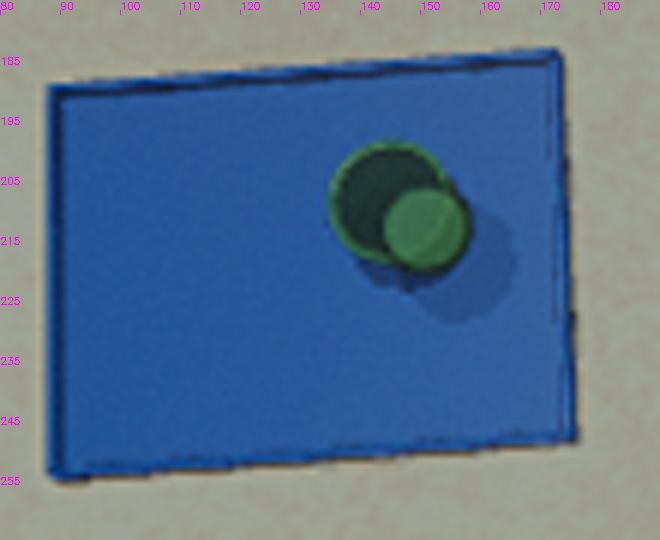

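View pics/s1.png

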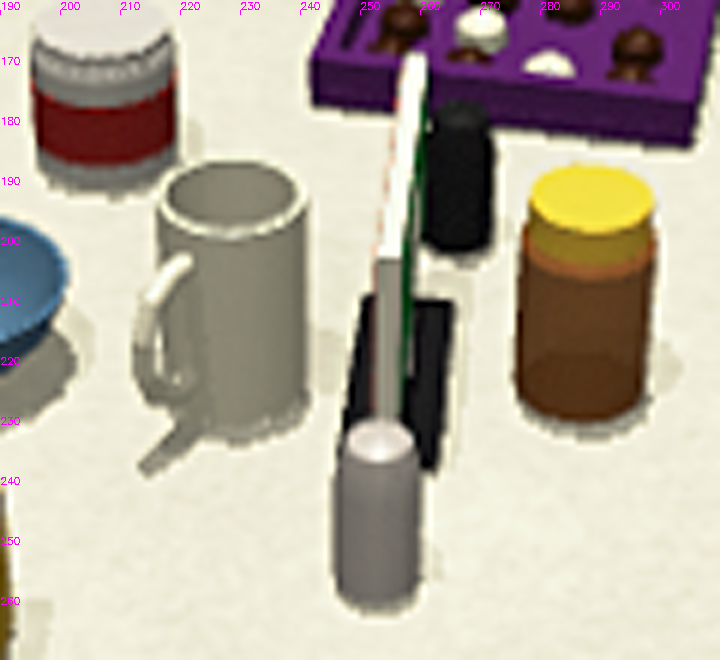

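```bash
python3 - <<'E'
from h import *
c=vision.read_camera("top"); d=vision.read_camera("side")
def T(x,y,u0=195,v0=145): return ((x+.5)/6-.5+u0,(y+.5)/6-.5+v0)
def P(n,x,y,z,*o): print(n,onz(c,*T(x,y,*o),z).round(1))
P("mug",338,129,100);P("jar",360,438,100);P("signL",172,259,125);P("signR",510,266,125)
P("footNL z0",227,353,0);P("footNR z0",461,356,0);P("shaker",84,280,74);P("pepper",592,332,74);P("handle tip",228,84,75)
for n,x,y in [("TL",50,85),("TR",558,50),("BR",577,440),("BL",50,480)]: P(n,x,y,18,80,175)
P("glass",392,202,90,80,175)
print("SIDE")
def S(n,x,y,z): print(n,onz(d,*T(x,y,190,160),z).round(1))
S("mug",232,200,100);S("jar",591,200,100);S("shaker",380,440,74)
S("signnear",388,258,125);S("signfar",415,55,125)
S("footNL",340,458,0);S("footNR",435,470,0);S("foot fl",366,296,10);S("foot fr",455,300,10)
E
```

```text
mug [646.7  -3.5 100. ]
jar [496.1 -14.5 100. ]
signL [576.8  73.6 125. ]
signR [573.7 -84.6 125. ]
footNL z0 [555.9  54.    0. ]
footNR z0 [554.6 -65.2   0. ]
shaker [577.7 119.9  74. ]
pepper [ 552.4 -126.5   74. ]
handle tip [676.4  51.1  75. ]
TL [597.1 492.1  18. ]
TR [615.7 236.   18. ]
BR [418.1 219.1  18. ]
BL [398.1 477.4  18. ]
glass [524.2 298.9  90. ]
SIDE
mug [647.4   1.3 100. ]
jar [497. -11. 100.]
shaker [577. 126.  74.]
signnear [577.6  76.7 125. ]
signfar [575.6 -84.3 125. ]
footNL [598.4  45.    0. ]
footNR [557.7  50.    0. ]
foot fl [594.7 -62.1  10. ]
foot fr [553.9 -62.2  10. ]
```

```bash
python3 - <<'E'
from h import *
from scipy.spatial.transform import Rotation as R
s=robot.read_state(); print(R.from_rotvec(s["tcp_rot"]).as_matrix().round(3), s["clock"])
c=vision.read_camera("top")
f=512/800
for n,u,v,z in [("bowl",397,205,45),("tin",490,220,75),("pink",337,422,100),("teabox",282,213,70)]: print(n,onz(c,u*f,v*f,z).round(0))
E
```

```text
[[-0.     0.227 -0.974]
 [ 0.001 -0.974 -0.227]
 [-1.    -0.001 -0.   ]] 0.25
bowl [772. -12.  45.]
tin [ 732. -190.   75.]
pink [349.  93. 100.]
teabox [747. 208.  70.]
```

move_arm([
  [0.085,0.024,0.023,0,0,0,0.148],
  [0.085,0.024,0.023,0,0,0,0.148],
])

```text
clock: 0.5
eef_pos: [167.1, -465.0, 230.9]
tcp_rot: [1.924, 0.521, -1.924]
ft_force: [1.0, -0.2, -0.1]
gripper_width: 84.8
```

```bash
python3 -c "
from h import *
s=robot.read_state();print(s['qpos'],s['eef_pos'],s['tcp_rot'])"
```

```text
[-1.22576324e+00  1.85779751e-01 -8.29943852e-02  1.30256584e+00
  8.85324663e-06  1.38719249e+00] [ 167.12137449 -464.98020517  230.94210781] [ 1.9239333   0.52126457 -1.92400308]
```

move_arm([
  [0.085,0.024,0.023,0,0,0,0.148],
  [0.085,0.024,0.023,0,0,0,0.148],
  [0.085,0.024,0.023,0,0,0,0.148],
  [0.085,0.024,0.023,0,0,0,0.148],
  [0.085,0.024,0.023,0,0,0,0.148],
  [0.085,0.024,0.023,0,0,0,0.148],
  [0.085,0.024,0.023,0,0,0,0.148],
  [0.085,0.024,0.023,0,0,0,0.148],
])

```text
clock: 1.3
eef_pos: [359.9, -280.2, 231.4]
tcp_rot: [1.102, 1.274, -1.102]
ft_force: [0.7, -0.2, -0.0]
gripper_width: 85.3
```

move_arm([
  [0.085,0.024,0.023,0,0,0,0.148],
  [0.085,0.024,0.023,0,0,0,0.148],
  [0.085,0.024,0.023,0,0,0,0.148],
  [0.085,0.024,0.023,0,0,0,0.148],
  [0.085,0.024,0.023,0,0,0,0.148],
  [0.085,0.024,0.023,0,0,0,0.148],
  [0.085,0.024,0.023,0,0,0,0.148],
  [0.085,0.024,0.023,0,0,0,0.148],
])

```text
clock: 2.1
eef_pos: [551.9, -96.1, 231.2]
tcp_rot: [0.19, 1.562, -0.191]
ft_force: [0.3, -0.2, -0.0]
gripper_width: 85.0
```

```bash
python3 - <<'E'
from h import *
from scipy.spatial.transform import Rotation as R
s=robot.read_state();print(s['qpos'],s['eef_pos'],R.from_rotvec(s["tcp_rot"]).as_matrix()[:,1])
c=vision.read_camera("wrist"); cv2.imwrite("pics/w1.png",c["pixels"])
E
```

```text
[-1.72361236e-01  2.99064251e-01  7.09395056e-02  1.34266140e+00
 -1.32489090e-04  7.01872491e-02] [551.92937101 -96.1258842  231.24383607] [ 2.40177292e-01  9.70729031e-01 -1.31448963e-04]
```

View pics/w1.png

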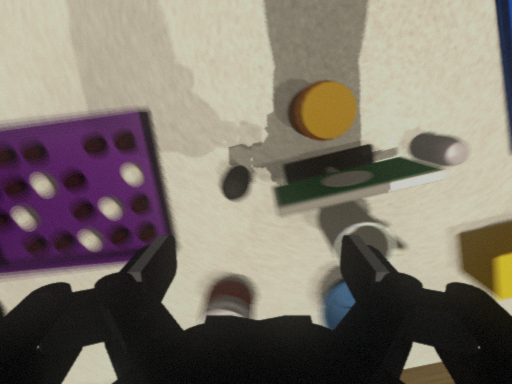

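The wrist view shows the mug at (368,240), partly under the right finger. The jar is at (325,110) and the sign runs between them.

move_arm([
  [0.085,0.024,0.024,0,0,0,0.148],
  [0.085,0.024,0.024,0,0,0,0.148],
  [0.085,0.024,0.024,0,0,0,0.148],
  [0.085,0.023,0.023,0,0,0,0.148],
  [0.085,0,0,-0.02,0,0,0],
  [0.085,0,0,0,0,0,0],
])

```text
clock: 2.75
eef_pos: [645.2, -1.6, 208.5]
tcp_rot: [-0.269, 1.558, 0.27]
ft_force: [-1.6, 0.1, -0.3]
gripper_width: 85.0
```

```bash
python3 - <<'E'
from h import *
from scipy.spatial.transform import Rotation as R
s=robot.read_state();print(s['qpos'],s['eef_pos'],R.from_rotvec(s["tcp_rot"]).as_matrix()[:,1])
c=vision.read_camera("wrist"); cv2.imwrite("pics/w2.png",c["pixels"]); print(c["extrinsics"].round(3).tolist())
d=vision.read_camera("side"); cv2.imwrite("pics/s2.png",cv2.resize(d["pixels"],(800,600)))
E
```

```text
[-2.42151981e-03  4.59560625e-01  2.59931851e-01  1.37561008e+00
 -1.68798056e-04 -3.46105464e-01] [645.19723498  -1.61414833 208.45132688] [-0.33695523  0.9415197   0.00134828]
[[-0.337, 0.909, 0.246, 582.267], [0.942, 0.325, 0.09, -23.631], [0.002, 0.263, -0.965, 350.45], [0.0, 0.0, 0.0, 1.0]]
```

View pics/w2.png

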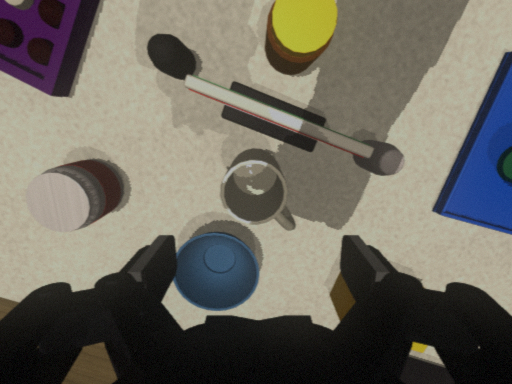

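View pics/s2.png

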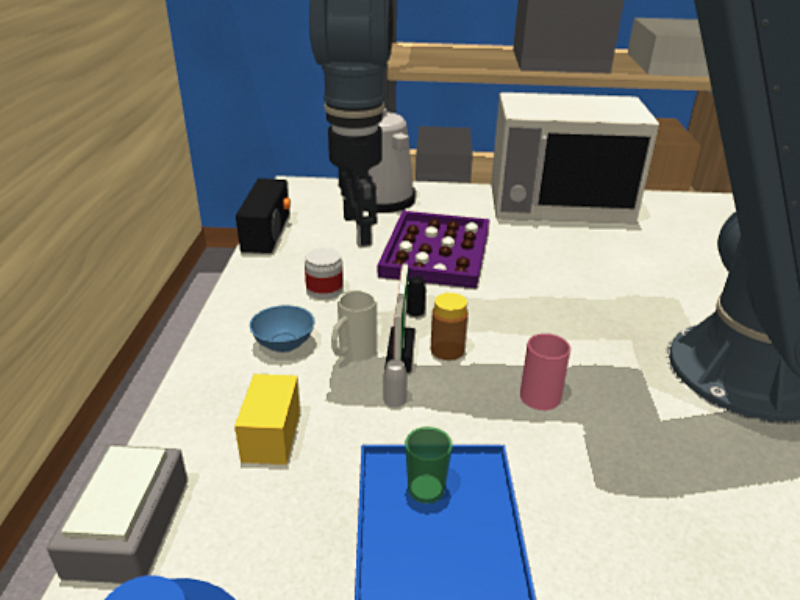

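The wrist view shows the mug rim centred at (254,191) with its handle pointing to lower right (290,222). The sign, jar and shakers are clear of the planned fingers.

```bash
python3 - <<'E'
from h import *
c=vision.read_camera("wrist")
for n,u,v,z in [("mug",254,191,100),("hand",291,224,80),("jar",304,24,100),("sh",389,160,74),("s1",188,82,125),("s2",373,152,125)]: print(n,onz(c,u,v,z).round(1))
E
```

```text
mug [647.4  -4.9 100. ]
hand [673.5  45.3  80. ]
jar [501.4 -13.3 100. ]
sh [577.7 115.   74. ]
s1 [576.1 -83.4 125. ]
s2 [576.9  74.1 125. ]
```

move_arm([
  [0.085,0.002,-0.001,-0.03,0,0,0],
  [0.085,0,0,-0.03,0,0,0],
  [0.085,0,0,-0.03,0,0,0],
  [0.085,0,0,-0.03,0,0,0],
  [0.085,0,0,-0.02,0,0,0],
  [0.085,0,0,-0.018,0,0,0],
  [0.085,0,0,0,0,0,0],
  [0.085,0,0,0,0,0,0],
])

```text
clock: 3.7
eef_pos: [648.3, -3.8, 54.5]
tcp_rot: [-0.269, 1.553, 0.268]
ft_force: [-0.3, -0.4, -0.2]
gripper_width: 84.7
```

move_arm([
  [0.074,0,0,0,0,0,0],
  [0.068,0,0,0,0,0,0],
  [0.062,0,0,0,0,0,0],
  [0.056,0,0,0,0,0,0],
  [0.05,0,0,0,0,0,0],
  [0.05,0,0,0,0,0,0],
], grip_force=25)

```text
clock: 4.3
eef_pos: [649.0, -3.5, 54.8]
tcp_rot: [-0.27, 1.552, 0.268]
ft_force: [-1.0, -2.6, 6.4]
gripper_width: 63.3
```

move_arm([
  [0.05,0,0,0.005,0,0,0],
  [0.05,0,0,0.01,0,0,0],
  [0.05,0,0,0.02,0,0,0],
  [0.05,0,0,0.03,0,0,0],
  [0.05,0,0,0.03,0,0,0],
  [0.05,0,0,0.03,0,0,0],
  [0.05,0,0,0.025,0,0,0],
  [0.05,0,0,0,0,0,0],
])

```text
clock: 5.1
eef_pos: [649.6, -3.2, 207.7]
tcp_rot: [-0.27, 1.548, 0.268]
ft_force: [0.8, -0.3, -2.0]
gripper_width: 63.0
```

```bash
python3 - <<'E'
from h import *
c=vision.read_camera("wrist"); cv2.imwrite("pics/w3.png",c["pixels"])
d=vision.read_camera("side"); cv2.imwrite("pics/s3.png",d["pixels"])
E
```

```text
(no output)
```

View pics/s3.png

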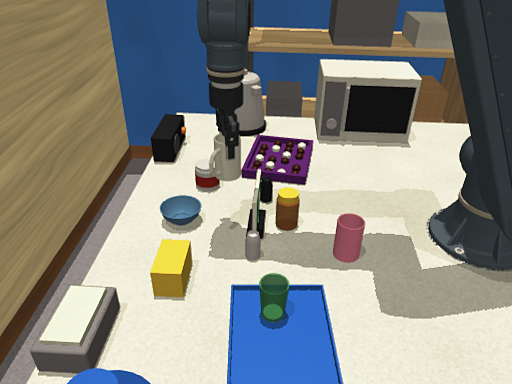

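View pics/w3.png

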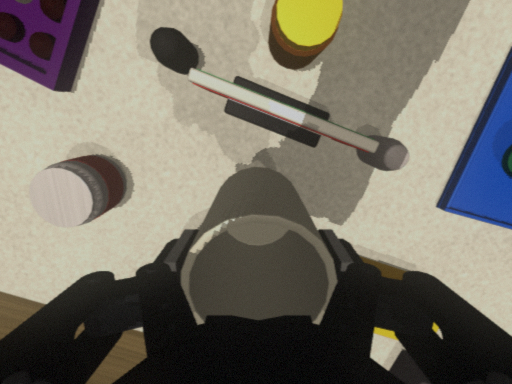

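The mug is held upright with its bottom clear. I'm carrying it to the tray.

move_arm([
  [0.05,-0.005,0.018,0,0,0,0],
  [0.05,-0.01,0.035,0,0,0,0],
  [0.05,-0.01,0.035,0,0,0,0],
  [0.05,-0.01,0.035,0,0,0,0],
  [0.05,-0.01,0.035,0,0,0,0],
  [0.05,-0.01,0.035,0,0,0,0],
  [0.05,-0.01,0.035,0,0,0,0],
  [0.05,-0.01,0.035,0,0,0,0],
])

```text
clock: 6.0
eef_pos: [571.2, 261.5, 201.6]
tcp_rot: [-0.27, 1.557, 0.269]
ft_force: [0.5, -0.1, -1.4]
gripper_width: 63.0
```

move_arm([
  [0.05,-0.01,0.035,0,0,0,0],
  [0.05,-0.01,0.035,0,0,0,0],
  [0.05,-0.01,0.035,0,0,0,0],
  [0.05,-0.007,0.025,0,0,0,0],
  [0.05,-0.004,0.018,0,0,0,0],
  [0.05,0,0,0,0,0,0],
  [0.05,0,0,0,0,0,0],
])

```text
clock: 6.7
eef_pos: [531.5, 407.6, 202.3]
tcp_rot: [-0.271, 1.555, 0.269]
ft_force: [-0.1, -0.1, -2.0]
gripper_width: 63.2
```

```bash
python3 - <<'E'
from h import *
s=robot.read_state();print(s['qpos'],s['eef_pos'],s['ft_force'])
c=vision.read_camera("wrist"); cv2.imwrite("pics/w4.png",c["pixels"])
d=vision.read_camera("side"); cv2.imwrite("pics/s4.png",d["pixels"])
E
```

```text
[ 6.54407048e-01  5.04365658e-01  3.19273059e-01  1.38749572e+00
 -3.94500380e-04  3.10462243e-01] [531.53726407 407.6331397  202.28347954] [-0.10820875 -0.0972963  -1.96804507]
```

View pics/w4.png

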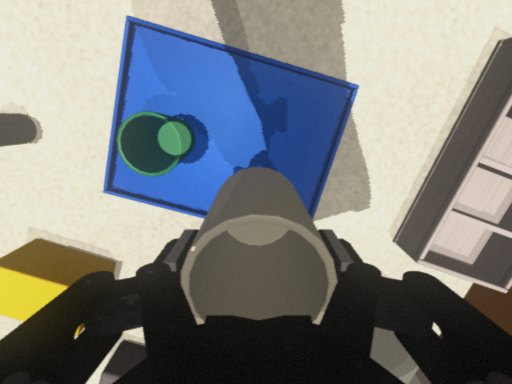

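View pics/s4.png

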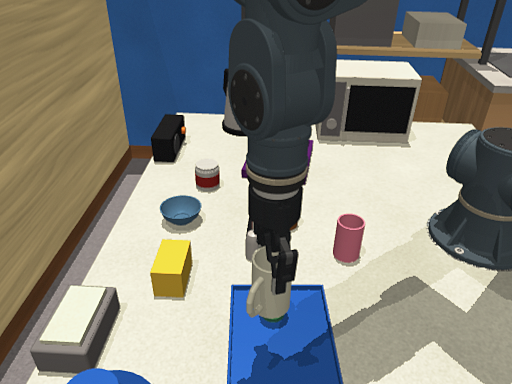

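move_arm([
  [0.05,0,0,-0.015,0,0,0],
  [0.05,0,0,-0.03,0,0,0],
  [0.05,0,0,-0.03,0,0,0],
  [0.05,0,0,-0.03,0,0,0],
  [0.05,0,0,-0.02,0,0,0],
  [0.05,0,0,-0.01,0,0,0],
  [0.05,0,0,0,0,0,0],
  [0.05,0,0,0,0,0,0],
])

```text
clock: 7.6
eef_pos: [532.8, 407.6, 69.3]
tcp_rot: [-0.268, 1.553, 0.269]
ft_force: [1.1, -0.8, -1.4]
gripper_width: 63.0
```

move_arm([
  [0.05,0,0,-0.002,0,0,0],
  [0.05,0,0,-0.002,0,0,0],
  [0.05,0,0,-0.002,0,0,0],
  [0.05,0,0,0,0,0,0],
])

```text
clock: 8.0
eef_pos: [532.0, 407.7, 62.2]
tcp_rot: [-0.27, 1.554, 0.269]
ft_force: [-0.9, 0.2, -1.8]
gripper_width: 63.3
```

move_arm([
  [0.05,0,0,-0.001,0,0,0],
  [0.05,0,0,-0.001,0,0,0],
  [0.05,0,0,0,0,0,0],
  [0.05,0,0,0,0,0,0],
])

```text
clock: 8.4
eef_pos: [532.1, 407.7, 60.3]
tcp_rot: [-0.269, 1.554, 0.269]
ft_force: [-0.4, -0.7, -1.3]
gripper_width: 63.0
```

move_arm([
  [0.05,0,0,-0.001,0,0,0],
  [0.05,0,0,0,0,0,0],
  [0.05,0,0,0,0,0,0],
])

```text
clock: 8.7
eef_pos: [532.3, 407.8, 59.8]
tcp_rot: [-0.269, 1.553, 0.269]
ft_force: [-1.2, -0.8, 5.1]
gripper_width: 63.2
```

Contact (Fz jumped to 5). Releasing slowly.

move_arm([
  [0.064,0,0,0,0,0,0],
  [0.067,0,0,0,0,0,0],
  [0.072,0,0,0,0,0,0],
  [0.08,0,0,0,0,0,0],
  [0.085,0,0,0,0,0,0],
  [0.085,0,0,0,0,0,0],
  [0.085,0,0,0.01,0,0,0],
  [0.085,0,0,0.025,0,0,0],
])

```text
clock: 9.5
eef_pos: [530.9, 406.9, 93.0]
tcp_rot: [-0.271, 1.558, 0.268]
ft_force: [0.2, 0.0, 0.2]
gripper_width: 85.2
```

move_arm([
  [0.085,0,0,0.035,0,0,0],
  [0.085,0,0,0.035,0,0,0],
  [0.085,0,0,0.035,0,0,0],
  [0.085,0,0,0,0,0,0],
  [0.085,0,0,0,0,0,0],
])

```text
clock: 10.0
eef_pos: [532.5, 408.0, 200.8]
tcp_rot: [-0.268, 1.552, 0.27]
ft_force: [0.5, -0.7, -0.7]
gripper_width: 84.9
```

```bash
python3 - <<'E'
from h import *
c=vision.read_camera("wrist"); cv2.imwrite("pics/w5.png",c["pixels"])
d=vision.read_camera("side"); cv2.imwrite("pics/s5.png",d["pixels"])
E
```

```text
(no output)
```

View pics/w5.png

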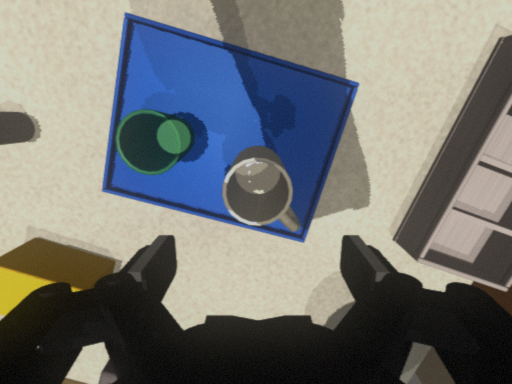

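View pics/s5.png

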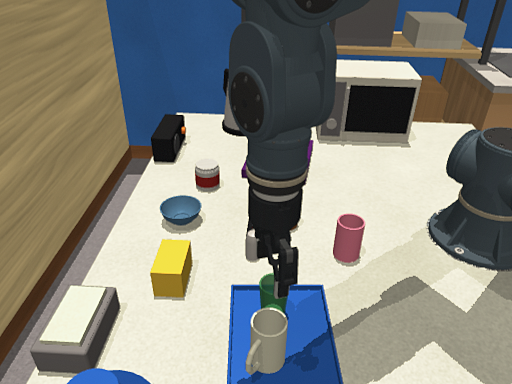

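The mug stands upright on the tray with its handle inside the rim. Next is the jar.

move_arm([
  [0.085,-0.0025,-0.025,0,0,0,-0.03],
  [0.085,-0.003,-0.036,0,0,0,-0.032],
  [0.085,-0.003,-0.036,0,0,0,-0.032],
  [0.085,-0.003,-0.036,0,0,0,-0.032],
  [0.085,-0.003,-0.036,0,0,0,-0.032],
  [0.085,-0.003,-0.036,0,0,0,-0.032],
  [0.085,-0.003,-0.036,0,0,0,-0.032],
  [0.085,-0.003,-0.036,0,0,0,-0.032],
])

```text
clock: 10.9
eef_pos: [507.5, 129.1, 198.1]
tcp_rot: [-0.07, 1.572, 0.069]
ft_force: [1.3, -0.5, -0.1]
gripper_width: 85.0
```

move_arm([
  [0.085,-0.003,-0.036,0,0,0,-0.032],
  [0.085,-0.003,-0.036,0,0,0,-0.032],
  [0.085,-0.003,-0.036,0,0,0,-0.032],
  [0.085,-0.003,-0.036,0,0,0,0],
  [0.085,0,0,0,0,0,0],
  [0.085,0,0,0,0,0,0],
])

```text
clock: 11.5
eef_pos: [495.9, -13.9, 198.4]
tcp_rot: [0.007, 1.572, -0.007]
ft_force: [0.2, 0.4, -0.7]
gripper_width: 85.2
```

```bash
python3 - <<'E'
from h import *
from scipy.spatial.transform import Rotation as R
s=robot.read_state();print(s['eef_pos'],R.from_rotvec(s["tcp_rot"]).as_matrix()[:,1])
c=vision.read_camera("wrist"); cv2.imwrite("pics/w6.png",c["pixels"]); 
E
```

```text
[495.93844881 -13.89010792 198.42094099] [8.82598046e-03 9.99961030e-01 2.02013388e-04]
```

View pics/w6.png

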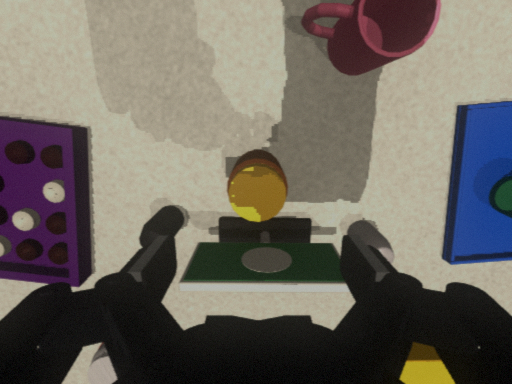

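```bash
python3 - <<'E'
from h import *
c=vision.read_camera("wrist");print(onz(c,257,192,100),onz(c,259,168,50))
E
```

```text
[494.45132837 -13.21289836 100.        ] [481.7211121  -11.09105758  50.        ]
```

move_arm([
  [0.085,0.001,0,-0.02,0,0,0],
  [0.085,0,0,-0.035,0,0,0],
  [0.085,0,0,-0.035,0,0,0],
  [0.085,0,0,-0.035,0,0,0],
  [0.085,0,0,-0.02,0,0,0],
  [0.085,0,0,-0.014,0,0,0],
  [0.085,0,0,0,0,0,0],
  [0.085,0,0,0,0,0,0],
])

```text
clock: 12.4
eef_pos: [497.6, -12.4, 40.3]
tcp_rot: [0.004, 1.571, -0.004]
ft_force: [-0.1, -0.1, 0.2]
gripper_width: 84.7
```

move_arm([
  [0.074,0,0,0,0,0,0],
  [0.068,0,0,0,0,0,0],
  [0.062,0,0,0,0,0,0],
  [0.056,0,0,0,0,0,0],
  [0.048,0,0,0,0,0,0],
  [0.048,0,0,0,0,0,0],
  [0.048,0,0,0,0,0,0],
])

```text
clock: 13.1
eef_pos: [498.1, -13.6, 41.2]
tcp_rot: [0.005, 1.569, -0.006]
ft_force: [-1.7, -2.0, 6.6]
gripper_width: 59.6
```

move_arm([
  [0.048,0,0,0.005,0,0,0],
  [0.048,0,0,0.01,0,0,0],
  [0.048,0,0,0.02,0,0,0],
  [0.048,0,0,0.035,0,0,0],
  [0.048,0,0,0.035,0,0,0],
  [0.048,0,0,0.035,0,0,0],
  [0.048,0,0,0.025,0,0,0],
  [0.048,0,0,0,0,0,0],
])

```text
clock: 13.9
eef_pos: [499.2, -13.3, 209.3]
tcp_rot: [0.005, 1.565, -0.005]
ft_force: [-0.1, 0.4, -2.9]
gripper_width: 59.4
```

```bash
python3 - <<'E'
from h import *
c=vision.read_camera("wrist"); cv2.imwrite("pics/w7.png",c["pixels"])
d=vision.read_camera("side"); cv2.imwrite("pics/s7.png",d["pixels"])
E
```

```text
(no output)
```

View pics/w7.png

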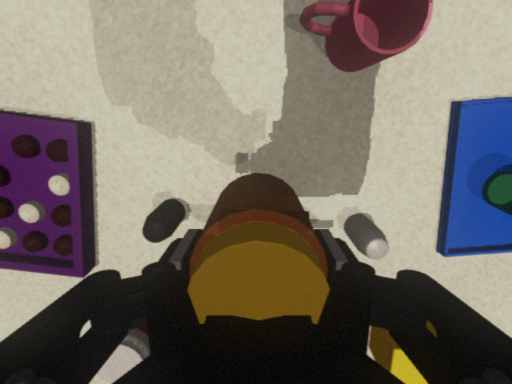

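View pics/s7.png

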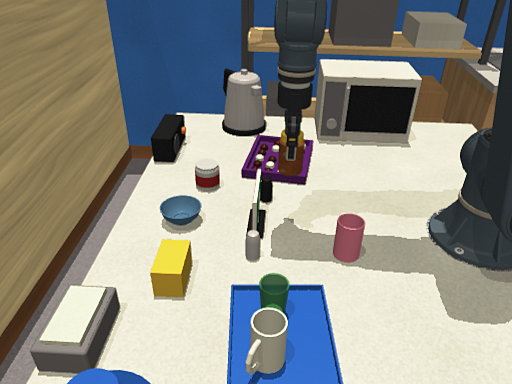

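move_arm([
  [0.048,-0.002,0.018,0,0,0,0],
  [0.048,-0.004,0.033,0,0,0,0],
  [0.048,-0.004,0.033,0,0,0,0],
  [0.048,-0.004,0.033,0,0,0,0],
  [0.048,-0.004,0.033,0,0,0,0],
  [0.048,-0.004,0.033,0,0,0,0],
  [0.048,-0.004,0.033,0,0,0,0],
  [0.048,-0.004,0.033,0,0,0,0],
])

```text
clock: 14.8
eef_pos: [466.3, 236.6, 203.6]
tcp_rot: [0.004, 1.573, -0.006]
ft_force: [0.8, 0.2, -1.7]
gripper_width: 59.6
```

move_arm([
  [0.048,-0.004,0.033,0,0,0,0],
  [0.048,-0.004,0.033,0,0,0,0],
  [0.048,-0.004,0.033,0,0,0,0],
  [0.048,-0.002,0.017,0,0,0,0],
  [0.048,0,0,0,0,0,0],
  [0.048,0,0,0,0,0,0],
])

```text
clock: 15.4
eef_pos: [453.0, 351.1, 204.2]
tcp_rot: [0.003, 1.572, -0.006]
ft_force: [0.4, 0.2, -3.1]
gripper_width: 59.3
```

```bash
python3 - <<'E'
from h import *
c=vision.read_camera("wrist"); cv2.imwrite("pics/w8.png",c["pixels"])
d=vision.read_camera("side"); cv2.imwrite("pics/s8.png",d["pixels"])
E
```

```text
(no output)
```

View pics/w8.png

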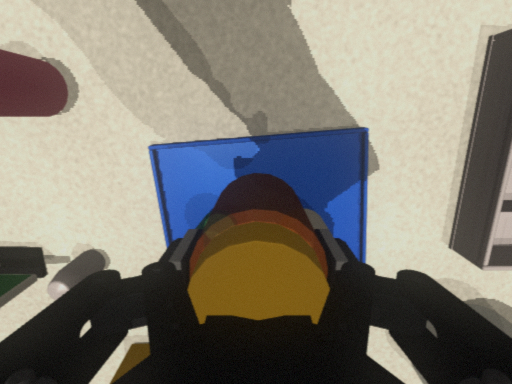

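View pics/s8.png

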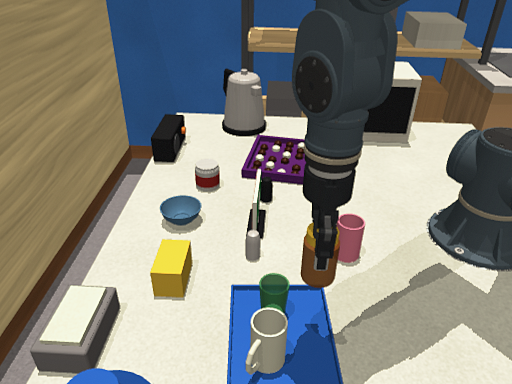

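move_arm([
  [0.048,0.001,0,-0.015,0,0,0],
  [0.048,0,0,-0.035,0,0,0],
  [0.048,0,0,-0.035,0,0,0],
  [0.048,0,0,-0.035,0,0,0],
  [0.048,0,0,-0.02,0,0,0],
  [0.048,0,0,-0.01,0,0,0],
  [0.048,0,0,0,0,0,0],
  [0.048,0,0,0,0,0,0],
])

```text
clock: 16.3
eef_pos: [455.3, 351.7, 56.3]
tcp_rot: [0.006, 1.57, -0.005]
ft_force: [0.0, 0.3, -2.9]
gripper_width: 59.1
```

move_arm([
  [0.048,0,0,-0.002,0,0,0],
  [0.048,0,0,-0.002,0,0,0],
  [0.048,0,0,-0.001,0,0,0],
  [0.048,0,0,0,0,0,0],
])

```text
clock: 16.7
eef_pos: [454.6, 351.8, 50.4]
tcp_rot: [0.005, 1.571, -0.005]
ft_force: [-0.6, 0.6, -2.3]
gripper_width: 59.5
```

move_arm([
  [0.048,0,0,-0.002,0,0,0],
  [0.048,0,0,-0.001,0,0,0],
  [0.048,0,0,-0.001,0,0,0],
  [0.048,0,0,0,0,0,0],
  [0.048,0,0,0,0,0,0],
])

```text
clock: 17.2
eef_pos: [454.5, 351.7, 46.3]
tcp_rot: [0.005, 1.571, -0.005]
ft_force: [-0.8, -0.6, -0.4]
gripper_width: 59.4
```

move_arm([
  [0.048,0,0,-0.001,0,0,0],
  [0.048,0,0,0,0,0,0],
  [0.048,0,0,0,0,0,0],
])

```text
clock: 17.5
eef_pos: [454.5, 351.7, 46.2]
tcp_rot: [0.006, 1.57, -0.005]
ft_force: [-4.4, -2.2, 9.5]
gripper_width: 59.3
```

move_arm([
  [0.06,0,0,0,0,0,0],
  [0.063,0,0,0,0,0,0],
  [0.069,0,0,0,0,0,0],
  [0.078,0,0,0,0,0,0],
  [0.085,0,0,0,0,0,0],
  [0.085,0,0,0,0,0,0],
  [0.085,0,0,0.01,0,0,0],
  [0.085,0,0,0.025,0,0,0],
])

```text
clock: 18.3
eef_pos: [453.4, 350.9, 79.3]
tcp_rot: [0.003, 1.574, -0.007]
ft_force: [-0.0, 0.5, -0.4]
gripper_width: 84.7
```

move_arm([
  [0.085,0,0,0.035,0,0,0],
  [0.085,0,0,0.035,0,0,0],
  [0.085,0,0,0.035,0,0,0],
  [0.085,0,0,0.02,0,0,0],
  [0.085,0,0,0,0,0,0],
  [0.085,0,0,0,0,0,0],
])

```text
clock: 18.9
eef_pos: [454.6, 351.8, 205.8]
tcp_rot: [0.006, 1.57, -0.005]
ft_force: [0.5, 0.0, -0.0]
gripper_width: 84.9
```

```bash
python3 - <<'E'
from h import *
s=robot.read_state();print(s['eef_pos'],s['qpos'])
c=vision.read_camera("wrist"); cv2.imwrite("pics/w9.png",c["pixels"])
d=vision.read_camera("side"); cv2.imwrite("pics/s9.png",d["pixels"])
E
```

```text
[454.59810695 351.78867911 205.79394532] [ 6.58602921e-01  3.32023650e-01  5.36259511e-02  1.29144769e+00
 -2.72876706e-05  6.65373923e-01]
```

View pics/w9.png

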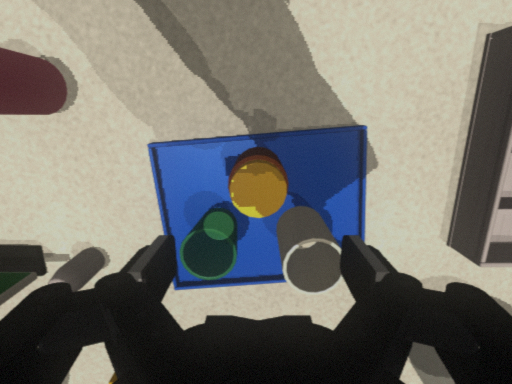

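View pics/s9.png

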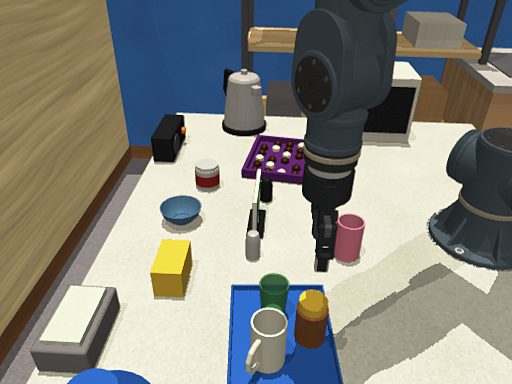

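All three stand on the tray. Next I'll measure the sign and foot angle from the top view.

```bash
python3 - <<'E'
from h import *
c=vision.read_camera("top"); cv2.imwrite("pics/top9.png",c["pixels"]); crop(c["pixels"],215,175,75,45,10,"t9.png")
E
```

```text
(no output)
```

View pics/t9.png

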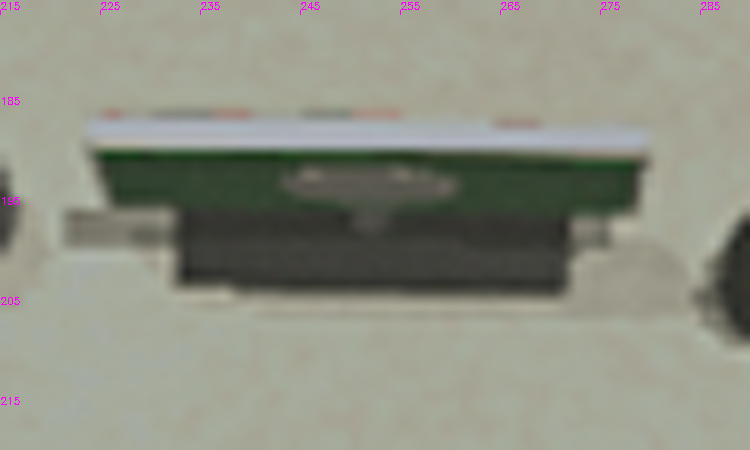

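View pics/top9.png

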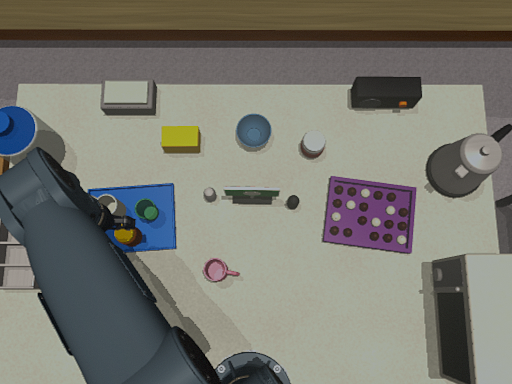

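```bash
cat > fit.py <<'E'
from h import *
def edge(g,c,cols,r0,r1,sgn,zs):
    pts=[]
    for u in cols:
        p=g[:,u].astype(float); d=sgn*(p[2:]-p[:-2])/2  # d[k] is at row k+1
        w=np.clip(d[r0-1:r1],0,None); w=np.where(w>0.3*w.max(),w,0); 
        pts.append((u,(w*np.arange(r0,r1+1)).sum()/w.sum()))
    pts=np.array(pts); k=np.polyfit(pts[:,0],pts[:,1],1); res=pts[:,1]-np.polyval(k,pts[:,0]); m=abs(res)<max(.25,1.5*res.std()); k=np.polyfit(pts[m,0],pts[m,1],1)
    a=onz(c,cols[0],np.polyval(k,cols[0]),zs); b=onz(c,cols[-1],np.polyval(k,cols[-1]),zs); d=b-a
    return np.arctan2(d[0],-d[1])*-1*-1, a.round(1), b.round(1), res[m].std()
E
python3 - <<'E'
from fit import *
c=vision.read_camera("top"); im=c["pixels"]; g=cv2.cvtColor(im,cv2.COLOR_BGR2GRAY)
# angle printed = dx per -dy  (=> yaw of bar y-axis: yaw)
print("foot bottom",edge(g,c,range(236,269),201,207,1,0))
print("panel white/green",edge(g,c,range(228,276),187,194,-1,125))
print("panel far edge",edge(g,c,range(228,276),184,190,1,125))
print("panel lower",edge(im[:,:,1],c,range(230,275),193,199,-1,40))
for r in range(194,207): print(r,g[r,[235,240,245,250,255,260,265,268]])
E
```

```text
foot bottom (np.float64(-0.013316028596737216), array([554.8,  43. ,   0. ]), array([553.5, -54.8,  -0. ]), np.float64(0.08218351911093949))
panel white/green (np.float64(-0.007668860548024993), array([572.1,  60.2, 125. ]), array([571.1, -71.8, 125. ]), np.float64(0.1263282981795413))
panel far edge (np.float64(-0.009511510842387012), array([580.2,  60.3, 125. ]), array([579. , -71.8, 125. ]), np.float64(0.20375035393990068))
panel lower (np.float64(-0.019655792538306852), array([573.8,  59.4,  40. ]), array([571.2, -71.9,  40. ]), np.float64(0.5035534449694699))
194 [60 61 82 85 85 72 60 60]
195 [60 60 57 74 67 58 60 60]
196 [53 55 55 65 54 54 57 58]
197 [52 53 52 66 53 53 51 52]
198 [53 55 53 55 55 55 52 52]
199 [60 62 64 63 63 63 55 56]
200 [61 61 62 64 64 65 65 68]
201 [61 62 65 63 63 66 65 66]
202 [53 54 58 61 60 62 63 64]
203 [92 64 56 56 54 52 54 55]
204 [163 125 111 112 106 100  97  94]
205 [159 166 161 161 162 159 162 162]
206 [169 165 158 156 157 154 156 160]
```

move_arm([
  [0.085,0.006,-0.018,0,0,0,-0.083],
  [0.085,0.011,-0.033,0,0,0,-0.149],
  [0.085,0.011,-0.033,0,0,0,-0.149],
  [0.085,0.011,-0.033,0,0,0,-0.149],
  [0.085,0.011,-0.033,0,0,0,-0.149],
  [0.085,0.011,-0.033,0,0,0,-0.149],
  [0.085,0.011,-0.033,0,0,0,-0.149],
  [0.085,0.011,-0.033,0,0,0,-0.149],
])

```text
clock: 19.9
eef_pos: [537.4, 101.3, 204.5]
tcp_rot: [0.885, 1.384, -0.886]
ft_force: [0.7, 0.3, -0.6]
gripper_width: 84.9
```

move_arm([
  [0.085,0.011,-0.033,0,0,0,-0.149],
  [0.085,0.011,-0.033,0,0,0,-0.149],
  [0.085,0.011,-0.033,0,0,0,-0.149],
  [0.085,0.005,-0.009,0,0,0,0],
  [0.085,0,0,0,0,0,0],
  [0.085,0,0,0,0,0,0],
])

```text
clock: 20.5
eef_pos: [575.1, -4.7, 204.7]
tcp_rot: [1.214, 1.207, -1.215]
ft_force: [0.7, 0.7, -0.1]
gripper_width: 85.0
```

```bash
python3 - <<'E'
from h import *
from scipy.spatial.transform import Rotation as R
s=robot.read_state();print(s['eef_pos'],s['qpos'],R.from_rotvec(s["tcp_rot"]).as_matrix().round(4))
c=vision.read_camera("wrist"); cv2.imwrite("pics/w10.png",cv2.resize(c["pixels"],(800,600))); print(c["extrinsics"].round(3).tolist())
E
```

```text
[575.11413004  -4.71227813 204.73426781] [-8.39472657e-03  3.34728577e-01  5.49040863e-02  1.29232080e+00
  3.77304681e-04  1.56967613e+00] [[-1.3e-03  1.0e+00 -7.3e-03]
 [ 4.0e-04 -7.3e-03 -1.0e+00]
 [-1.0e+00 -1.3e-03 -4.0e-04]]
[[1.0, -0.007, -0.003, 575.433], [-0.007, -0.964, -0.264, 62.986], [-0.001, 0.264, -0.965, 346.455], [0.0, 0.0, 0.0, 1.0]]
```

View pics/w10.png

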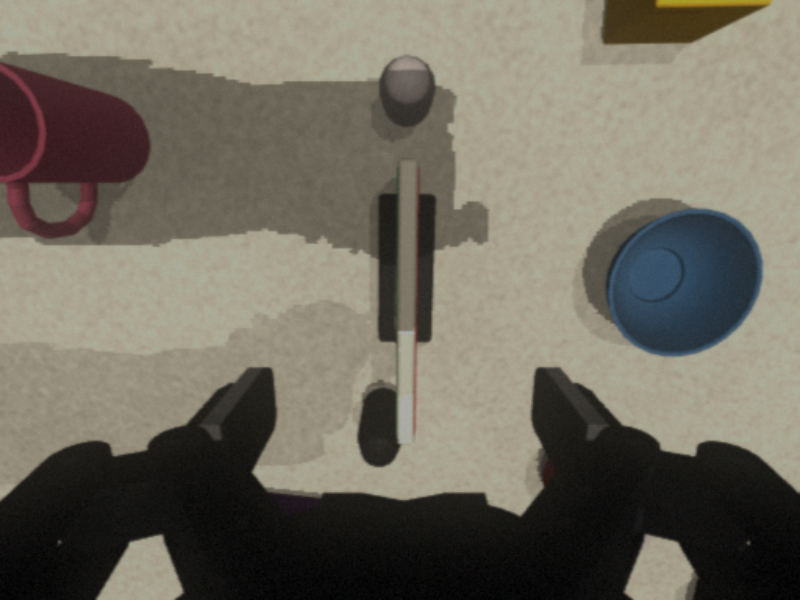

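```bash
cat > fw.py <<'E'
from h import *
def vedge(g,c,rows,c0,c1,sgn,z):
    pts=[]
    for v in rows:
        p=g[v].astype(float); d=sgn*(p[2:]-p[:-2])/2
        w=np.clip(d[c0-1:c1],0,None); 
        if w.max()<4: continue
        w=np.where(w>.3*w.max(),w,0); pts.append(((w*np.arange(c0,c1+1)).sum()/w.sum(),v))
    pts=np.array(pts); P=np.array([onz(c,u,v,z)[:2] for u,v in pts])
    m=np.ones(len(P),bool)
    for _ in range(3):
        k=np.polyfit(P[m,1],P[m,0],1); r=P[:,0]-np.polyval(k,P[:,1]); m=abs(r)<max(.4,2*r[m].std())
    return "yaw %.4f x@y=-5 %.1f n %d res %.2f"%(-np.arctan(k[0]),np.polyval(k,-5),m.sum(),r[m].std())
E
python3 - <<'E'
from fw import *
c=vision.read_camera("wrist"); g=cv2.cvtColor(c["pixels"],cv2.COLOR_BGR2GRAY)
crop(c["pixels"],230,95,60,60,10,"w10a.png")
print("footL",vedge(g,c,range(162,214),238,248,-1,10))
print("footR",vedge(g,c,range(130,214),272,283,1,10))
print("panelL",vedge(g,c,range(128,215),249,259,1,125))
print("panelR",vedge(g,c,range(128,215),262,270,-1,125))
E
```

```text
footL yaw -0.0337 x@y=-5 554.8 n 49 res 0.25
footR yaw -0.0205 x@y=-5 598.1 n 83 res 0.18
panelL yaw -0.0204 x@y=-5 571.5 n 86 res 0.12
panelR yaw -0.0175 x@y=-5 580.9 n 86 res 0.10
```

View pics/w10a.png

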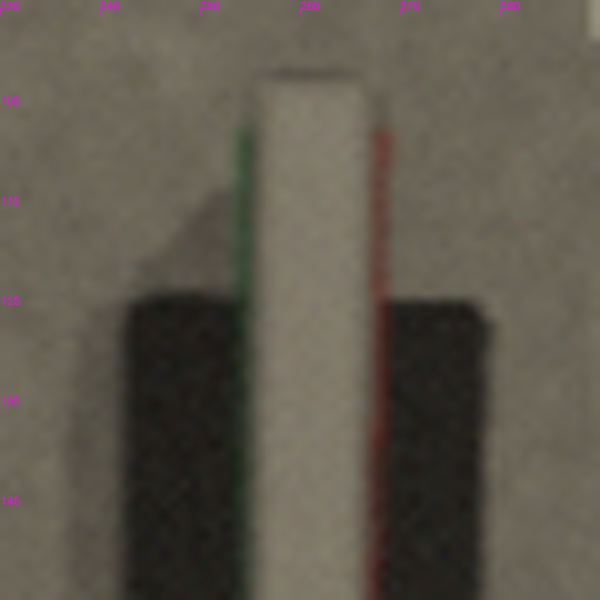

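Panel and foot are in line within about 0.005 rad: wrist gives -0.019 against -0.020, top gives -0.009 against -0.013. The axis is at about (576,-5), so I'm gripping at the axis.

move_arm([
  [0.06,0.001,0,-0.01,0,0,-0.008],
  [0.05,0,0,-0.025,0,0,0],
  [0.04,0,0,-0.03,0,0,0],
  [0.04,0,0,-0.025,0,0,0],
  [0.04,0,0,-0.015,0,0,0],
  [0.04,0,0,-0.008,0,0,0],
  [0.04,0,0,0,0,0,0],
  [0.04,0,0,0,0,0,0],
])

```text
clock: 21.4
eef_pos: [576.9, -4.9, 92.8]
tcp_rot: [1.222, 1.201, -1.221]
ft_force: [0.9, 0.9, 0.6]
gripper_width: 39.8
```

```bash
python3 - <<'E'
from h import *
c=vision.read_camera("wrist"); cv2.imwrite("pics/w11.png",c["pixels"]);
c=vision.read_camera("side"); cv2.imwrite("pics/s11.png",c["pixels"]);
E
```

```text
(no output)
```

View pics/w11.png

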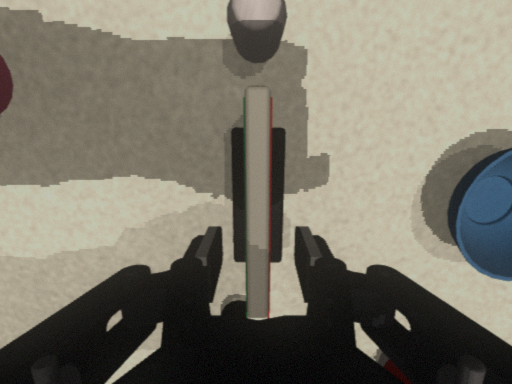

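View pics/s11.png

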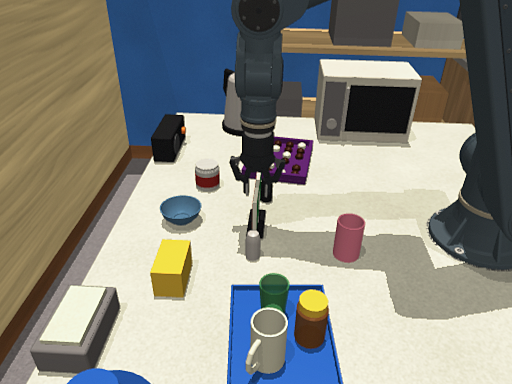

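The panel (x 245–270) sits centred between the pads (221 and 296). Closing.

move_arm([
  [0.032,0,0,0,0,0,0],
  [0.026,0,0,0,0,0,0],
  [0.02,0,0,0,0,0,0],
  [0.015,0,0,0,0,0,0],
  [0.011,0,0,0,0,0,0],
  [0.008,0,0,0,0,0,0],
  [0.006,0,0,0,0,0,0],
  [0.006,0,0,0,0,0,0],
], grip_force=20)

```text
clock: 22.3
eef_pos: [576.6, -5.3, 92.3]
tcp_rot: [1.222, 1.201, -1.222]
ft_force: [-0.8, -1.1, 0.9]
gripper_width: 9.6
```

```bash
python3 - <<'E'
from h import *
s=robot.read_state();print(s['eef_pos'],s['qpos'],s['ft_force'],s['torque'],s['gripper_width'])
E
```

```text
[576.55469323  -5.3007863   92.3265178 ] [-9.15586003e-03  4.03336895e-01 -1.40591643e-01  1.02695947e+00
 -7.10032603e-05  1.57862908e+00] [-0.80515065 -1.14570391  0.91315528] [0.03176633 0.12125281 0.01631146] 9.649590825319116
```

move_arm([
  [0.006,0,0,0,0,0,0.05],
  [0.006,0,0,0,0,0,0.1],
  [0.006,0,0,0,0,0,0.1],
  [0.006,0,0,0,0,0,0.1],
  [0.006,0,0,0,0,0,0.1],
  [0.006,0,0,0,0,0,0.1],
])

```text
clock: 22.9
eef_pos: [576.0, -5.4, 92.3]
tcp_rot: [0.805, 1.417, -0.806]
ft_force: [-3.5, 0.1, 3.9]
gripper_width: 9.6
```

```bash
python3 - <<'E'
from h import *
s=robot.read_state();print(s['eef_pos'],s['qpos'],s['ft_force'],s['torque'])
c=vision.read_camera("wrist"); cv2.imwrite("pics/w12.png",c["pixels"]);
E
```

```text
[575.97283205  -5.41967092  92.33265032] [-9.20442287e-03  4.03070782e-01 -1.41010861e-01  1.02773169e+00
 -3.84676333e-04  1.02462600e+00] [-3.47882563  0.07229185  3.93034181] [-0.2315139   0.60208828 -0.05374239]
```

View pics/w12.png

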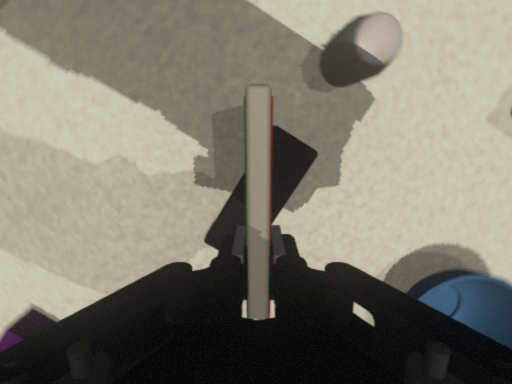

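The panel follows the jaws with small forces, so I'm continuing.

move_arm([
  [0.006,0,0,0,0,0,0.1],
  [0.006,0,0,0,0,0,0.1],
  [0.006,0,0,0,0,0,0.1],
  [0.006,0,0,0,0,0,0.1],
  [0.006,0,0,0,0,0,0.1],
  [0.006,0,0,0,0,0,0.1],
  [0.006,0,0,0,0,0,0.1],
  [0.006,0,0,0,0,0,0.1],
])

```text
clock: 23.75
eef_pos: [575.5, -6.1, 92.3]
tcp_rot: [0.184, 1.564, -0.187]
ft_force: [-5.5, -5.1, 5.6]
gripper_width: 9.5
```

move_arm([
  [0.006,0,0,0,0,0,0.1],
  [0.006,0,0,0,0,0,0.1],
  [0.006,0,0,0,0,0,0.1],
  [0.006,0,0,0,0,0,0.1],
  [0.006,0,0,0,0,0,0.1],
  [0.006,0,0,0,0,0,0.1],
  [0.006,0,0,0,0,0,0.1],
  [0.006,0,0,0,0,0,0.1],
])

```text
clock: 24.55
eef_pos: [575.6, -7.0, 92.3]
tcp_rot: [-0.443, 1.528, 0.439]
ft_force: [-5.9, -10.0, 4.6]
gripper_width: 9.8
```

move_arm([
  [0.006,0,0,0,0,0,0.1],
  [0.006,0,0,0,0,0,0.1],
  [0.006,0,0,0,0,0,0.1],
  [0.006,0,0,0,0,0,0.1],
  [0.006,0,0,0,0,0,0.1],
  [0.006,0,0,0,0,0,0.1],
  [0.006,0,0,0,0,0,0.1],
  [0.006,0,0,0,0,0,0.1],
])

```text
clock: 25.35
eef_pos: [576.3, -7.4, 92.4]
tcp_rot: [-1.057, 1.303, 1.052]
ft_force: [-1.8, -11.6, 2.2]
gripper_width: 9.8
```

move_arm([
  [0.006,0,0,0,0,0,0.1],
  [0.006,0,0,0,0,0,0.05],
  [0.006,0,0,0,0,0,0.042],
  [0.006,0,0,0,0,0,0],
  [0.006,0,0,0,0,0,0],
  [0.006,0,0,0,0,0,0],
])

```text
clock: 25.95
eef_pos: [576.5, -7.5, 92.4]
tcp_rot: [-1.197, 1.222, 1.192]
ft_force: [-0.8, -10.6, 1.8]
gripper_width: 9.8
```

```bash
python3 - <<'E'
from fw import *
from scipy.spatial.transform import Rotation as R
s=robot.read_state();print(s['eef_pos'],s['qpos'],s['ft_force'],s['torque'],R.from_rotvec(s["tcp_rot"]).as_matrix()[:,1].round(4))
c=vision.read_camera("wrist"); cv2.imwrite("pics/w13.png",c["pixels"]);
E
```

```text
[576.54343074  -7.4822746   92.35064028] [-0.01084951  0.40315476 -0.14082845  1.02664111 -0.00399853 -1.56123593] [ -0.82780389 -10.5688375    1.82158385] [-1.97461829  0.25762749  0.02086993] [-9.998e-01  2.040e-02 -2.000e-04]
```

View pics/w13.png

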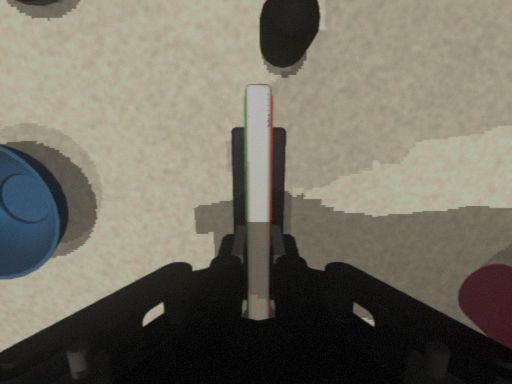

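move_arm([
  [0.006,0,-0.001,0,0,0,0],
  [0.006,0,-0.0015,0,0,0,0],
  [0.006,0,0,0,0,0,0],
  [0.006,0,0,0,0,0,0],
])

```text
clock: 26.4
eef_pos: [576.6, -7.6, 92.3]
tcp_rot: [-1.197, 1.217, 1.197]
ft_force: [-2.1, 1.5, 3.3]
gripper_width: 9.9
```

```bash
python3 - <<'E'
from fw import *
s=robot.read_state();print(s['ft_force'],s['torque'])
c=vision.read_camera("wrist"); g=cv2.cvtColor(c["pixels"],cv2.COLOR_BGR2GRAY)
crop(c["pixels"],222,75,76,56,10,"w14.png")
crop(c["pixels"],222,120,76,56,10,"w14b.png"); crop(c["pixels"],222,176,76,56,10,"w14c.png")
print("footL",vedge(g,c,range(132,225),228,238,-1,10))
print("footR",vedge(g,c,range(132,225),280,290,1,10))
print("panelL",vedge(g,c,range(95,215),243,252,1,125))
print("panelR",vedge(g,c,range(95,215),266,274,-1,125))
E
```

```text
[-2.0613431   1.45005257  3.34231344] [ 0.11385916  0.30244108 -0.04324022]
footL yaw -0.0201 x@y=-5 598.0 n 93 res 0.13
footR yaw -0.0166 x@y=-5 554.4 n 88 res 0.27
panelL yaw -0.0233 x@y=-5 581.2 n 119 res 0.20
panelR yaw -0.0039 x@y=-5 571.1 n 120 res 0.15
```

View pics/w14b.png

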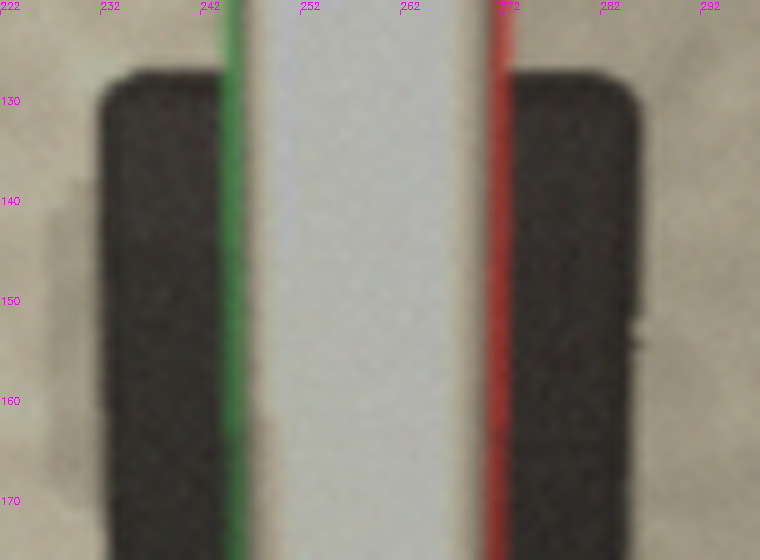

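View pics/w14c.png

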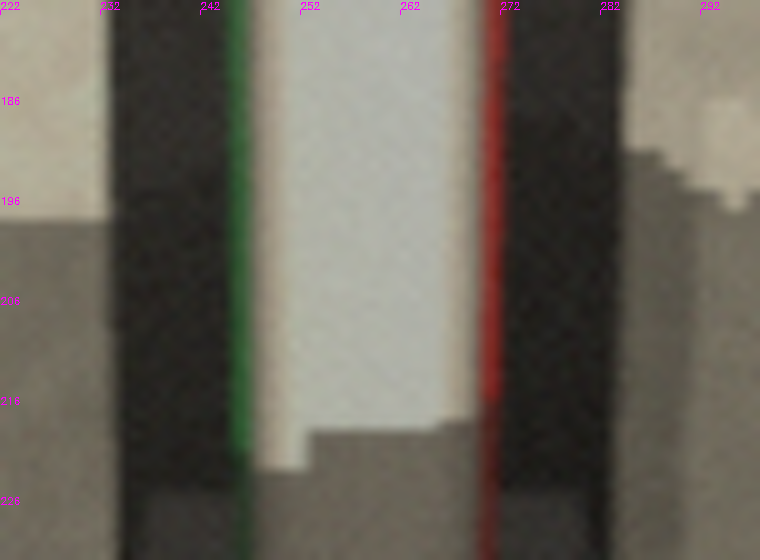

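Foot yaw is -0.018 and panel yaw about -0.014, so they agree within about 0.005 rad. Green is on the +x side. Releasing and backing off.

move_arm([
  [0.012,0,0,0,0,0,0],
  [0.016,0,0,0,0,0,0],
  [0.022,0,0,0,0,0,0],
  [0.03,0,0,0,0,0,0],
  [0.04,0,0,0,0,0,0],
  [0.045,0,0,0,0,0,0],
  [0.045,0,0,0.01,0,0,0],
  [0.045,0,0,0.03,0,0,0],
])

```text
clock: 27.25
eef_pos: [574.9, -7.8, 130.9]
tcp_rot: [-1.195, 1.22, 1.2]
ft_force: [0.4, 0.1, 0.5]
gripper_width: 44.9
```

move_arm([
  [0.045,0,0,0.035,0,0,0],
  [0.045,0,0,0.035,0,0,0],
  [0.045,0,0,0.03,0,0,0],
  [0.045,0,0,0,0,0,0],
  [0.045,0,0,0,0,0,0],
  [0.045,0,0,0,0,0,0],
])

```text
clock: 27.85
eef_pos: [576.1, -7.8, 231.6]
tcp_rot: [-1.196, 1.218, 1.198]
ft_force: [-0.4, -0.4, 0.2]
gripper_width: 44.6
```

```bash
python3 - <<'E'
from fw import *
c=vision.read_camera("wrist"); g=cv2.cvtColor(c["pixels"],cv2.COLOR_BGR2GRAY); cv2.imwrite("pics/w15.png",c["pixels"])
E
```

```text
(no output)
```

View pics/w15.png

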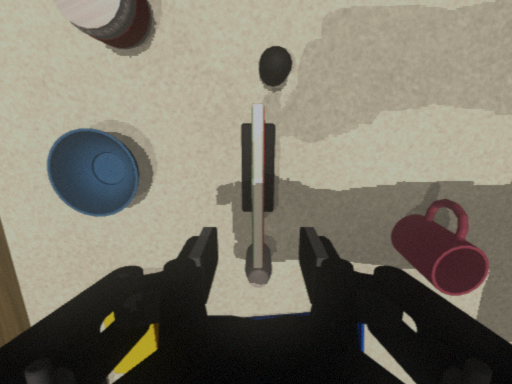

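move_arm([
  [0.045,-0.02,-0.03,0,0,0,0],
  [0.045,-0.03,-0.04,0,0,0,0],
  [0.045,-0.03,-0.04,0,0,0,0],
  [0.045,-0.03,-0.04,0,0,0,0],
  [0.045,-0.03,-0.04,0,0,0,0],
  [0.045,-0.03,-0.04,0,0,0,0],
  [0.045,-0.03,-0.04,0,0,0,0],
  [0.045,-0.02,-0.03,0,0,0,0],
])

```text
clock: 28.7
eef_pos: [354.1, -309.2, 231.5]
tcp_rot: [-1.195, 1.218, 1.197]
ft_force: [-0.5, 0.5, -1.1]
gripper_width: 44.7
```

```bash
python3 - <<'E'
from fit import *
c=vision.read_camera("top"); im=c["pixels"]; cv2.imwrite("pics/top16.png",im); g=cv2.cvtColor(im,cv2.COLOR_BGR2GRAY)
crop(im,210,170,85,55,9,"t16.png"); crop(im,80,175,110,90,6,"t16b.png")
d=vision.read_camera("side"); cv2.imwrite("pics/s16.png",cv2.resize(d["pixels"],(800,600)))
print("foot bottom",edge(g,c,range(236,269),201,207,1,0))
print("panel white/red",edge(g,c,range(228,276),187,194,-1,125))
print("panel far edge",edge(g,c,range(228,276),184,190,1,125))
E
```

```text
foot bottom (np.float64(-0.013134290948112207), array([554.8,  43. ,   0. ]), array([553.5, -54.8,   0. ]), np.float64(0.08257692987346905))
panel white/red (np.float64(-0.009919335834736509), array([572.1,  60.2, 125. ]), array([570.8, -71.8, 125. ]), np.float64(0.17104000669274644))
panel far edge (np.float64(-0.005713206154315387), array([580.1,  60.3, 125. ]), array([579.3, -71.8, 125. ]), np.float64(0.18009341614542218))
```

View pics/t16.png

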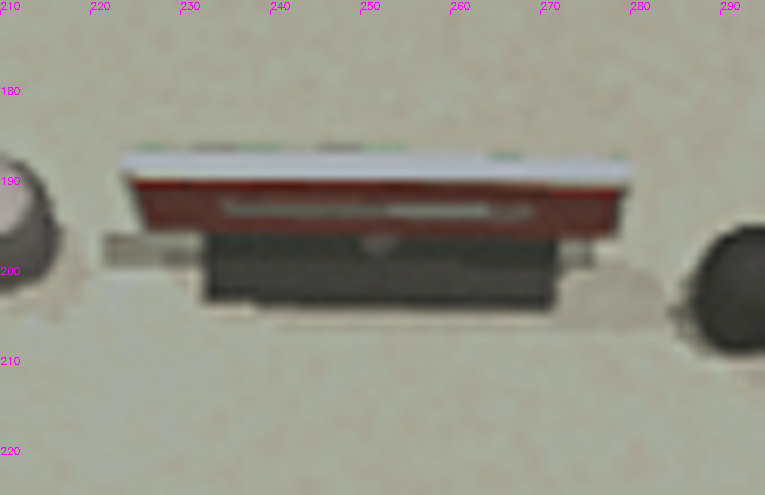

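View pics/top16.png

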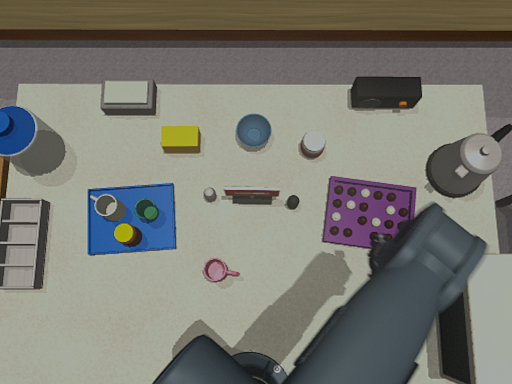

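View pics/s16.png

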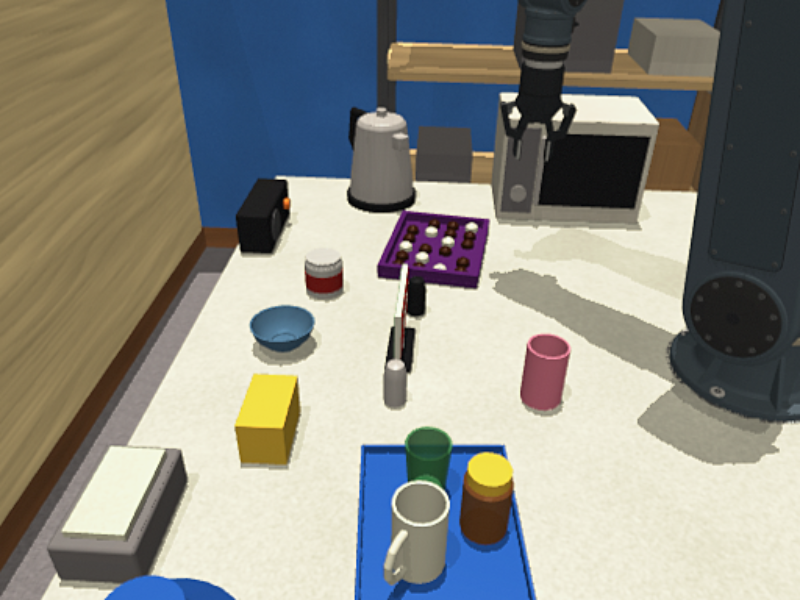

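View pics/t16b.png

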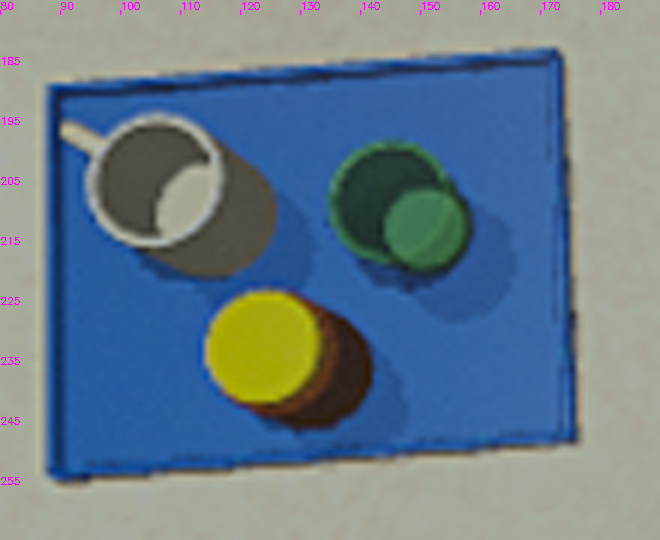

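Every check looks good: red faces the robot and the panel is in line with the foot. The glass and the other items are at the same pixels as before. Handing in.

move_arm([
  [0.045,0,0,0,0,0,0],
  [0.045,0,0,0,0,0,0],
])

```text
clock: 29.0
eef_pos: [356.7, -307.1, 231.8]
tcp_rot: [-1.196, 1.216, 1.198]
ft_force: [0.6, 0.0, -0.1]
gripper_width: 45.2
```

```bash
python3 -c "
from workcell import workorder
print(workorder.hand_in())"
```

```text
the job is handed in; nothing more can be done
None
```

The job is done and was handed in at 29 s. I set the white mug and then the amber jar upright on the blue tray beside the glass. After that I gripped the sign on its axis, turned it half a turn counter-clockwise and let go.

- **Sign:** The green face now looks away from the robot. The panel is in line with the foot within about 0.005 rad; the top camera has the panel at -0.008 against -0.013 for the foot, and the wrist camera -0.014 against -0.018. The two cameras differ by up to about 0.01 rad on absolute yaw, but both give the same small difference between panel and foot.
- **Tray:** The mug, jar and glass stand upright and apart, and the mug's handle is inside the rim.
- **Everything else:** The other objects looked unmoved in the last pictures, and the arm is clear of everything.
- **Forces:** The highest reading was about 12 N of side load during the turn, because the grip was about 1 mm off the axis. I relieved it before letting go. I saw no knocks.

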